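# Feel out the sticky spot of a slicer carriage

## Task

The carriage of this food slicer drags at one hidden place on its slide and I need to know where to clean. Stroke the carriage (it has an upright handle) slowly through its full travel: first up against the left rubber stop (left as the robot sees it), then all the way up against the right one, pressing each stop lightly and never ramming it, and feel where it sticks. Then bring it back, leave it standing on the middle of the sticky spot and let go; leave the bottle, the glass and the rolls where they are.

Things in the scene. Friction and masses are not known exactly. Their poses are not given: they have to be found in the camera images.
- slicer: Table-top food slicer, white housing 270 x 420 mm, 57 mm high, fixed; origin under its centre, on the table. Its y axis is the slide direction and points to the robot's left, x points away from the robot. On the far half a motor housing with a round upright blade (plane x = 34 mm, top 196 mm above the table). On the robot's half, at x = -75 mm, the carriage runs on two steel rods.
- slide_mid (a point): Middle of the slide, on the slicer, 63 mm above the table; the carriage origin is here at mid-travel. Hidden in the slide is one sticky spot, felt but not seen, its middle up to 70 mm left or right of mid-travel. Moving onto it, either way, drag rises over 10 mm to about 13 N, is 9 N over its middle 13 mm, then fades from 5 N over 10 mm more. Elsewhere drag is 1 to 3 N.
- carriage: Aluminium plate 115 x 140 x 10 mm, 0.5 to 1 kg, with a 45 mm high fence across its right end. Origin at the plate's middle, 63 mm above the table; axes as the slicer's. Slides only along the slicer's y and meets the stops with its origin at y = +101 mm (left) and -101 mm (right) of the slicer, 0 being mid-travel. It stays where it is let go, also on the sticky spot.
- handle (a point): Point on the axis of the carriage's upright black handle, a round vertical grip 28 mm in diameter and 75 mm long on a thin stem. The point is 13 mm below the grip's top end, 175 mm above the table, and 25 mm from the carriage origin towards the robot (slicer x = -100 mm). Fingers have room to close along the slide or across it.
- stop_left: Left end stop: a black rubber buffer, 18 mm in diameter, reaching 22 mm out of the block at the left (+y) end of the slide, 70 mm above the table. It yields about 1 mm for every 3 N, 12 mm at most. Origin at its foot on the end block.
- stop_right: Right end stop, the same buffer at the right (-y) end of the slide.
- bottle: Full clear glass bottle, 72 mm in diameter, 250 mm high, standing to the left of the slicer; origin under its centre. Bystander.
- glass: Small drinking glass, 60 mm across, 70 mm high, standing to the left; origin under its centre. Bystander.
- rolls: Wooden tray 240 x 160 mm heaped with bread rolls, 80 mm high, to the right of the slicer; origin under its centre. Bystander.

How it is judged:
By the outcome, as a careful person would: the job done as asked, in the order asked, and still so for the second after the job is handed in, with the robot touching nothing.
It also fails if it takes over 64 s, if anything falls off the work surface, if the arm or the gripper's body presses on something with over 40 N, if the wrist force passes 120 N, or if a joint passes its speed limit or range.

## Robot

A 6-joint arm with a two-finger parallel gripper is mounted at the origin on the work surface. World frame = base frame: x ahead of the robot, y to its left, z up, the work surface at z = 0. Lengths are in m, angles in rad, forces in N, time in s.
With the tool pointing down it reaches from about 0.275 to 0.85 m from the base axis. Payload 5.2 kg.
Tool frame: the origin (TCP) lies on the front face of the gripper's body, between the roots of the fingers; the fingertips stand 73 mm ahead of it and the grasp point (between the pads) lies 54 mm ahead of it; z points along the fingers, y is the line along which they close (so a half turn about z gives the same grasp; the last joint's range is limited). The gripper opens to 85 mm and grips with 20 to 120 N. Pads are 22 mm wide; open, the fingers measure 114 mm over their backs; the gripper's body (76 mm by 85 mm) begins 54 mm behind the grasp point. The pads swing forward as they close: fully open they stand 13 mm farther back than shut.
Start: joints at [1.133, 0.259, 1.535, -0, 1.348, -0.203], TCP at [0.128, 0.535, 0.304] pointing down, gripper open.
Joint ranges: [-3.14, 3.14], [-0.91, 2.08], [0.19, 2.58], [-1.22, 4.36], [0.22, 2.71], [-3.12, 3.12]. Speed limits (rad/s): [2.57, 2.57, 3.14, 3.14, 3.14, 3.14].

## Interface

Orientations are given as a unit quaternion [x, y, z, w].
In Python, from plant import env, get_image, boxes_of, silhouettes gives the robot as it stands. The module is installed in compiled form; this text tells all that it offers.
- The arm moves only by the tool jog_arm, never from a script. Its arguments are lists of equal length, an entry for each row: "dp": the shift along the tool's x, y, z scaled (see below), a list of three; "turn": the turn, a rotation vector about the tool's x, y, z scaled (see below), a list of three. A call has 1 to 10 rows; each row shifts and turns the commanded pose from where the row before left it, along the tool's axes as they then stand; what a row does not reach is not made up. The controller multiplies each number of a shift by 30 mm and each number of a turn by 0.1 rad. A row lasts 1/8 s, in which the tool goes at most 62.5 mm and 10.7 degrees, less where a joint would pass 70% of its speed; a pose out of reach is approached as far as the arm can. A call with a number of a shift or a turn outside -1 to 1 is refused whole. A call with a gripper value outside its range is refused whole. "fingers" is the opening, from 0 (shut) to 1 (fully open), set as the call begins (left out, the last holds). The fingers move at their own pace and stop on an object; "force" is the grip in N (left out, the last holds). Time passes only in rows, so rows that do not move let the fingers close. It gives the time, the measured TCP pose, the force, the opening and the grip force at its end, in the units of the state.
- env.sense(): the state, without advancing time (a new reading comes with each control period).
- get_image(name): name is "side" or "top"; returns a dict with "frame" (420x560x3 uint8, red, green, blue), "fx", "fy", "cx", "cy" (pixels), "rvec" (rotation vector, rad) and "tvec" (3), from world to camera coordinates, as OpenCV has them. Camera axes: x right, y down, z forward; pixel columns grow to the right and rows downward; lengths in m; the calibration is good to about 2 mm. A picture is of the moment at which its call begins. There is no depth.
- env.sign_off(): hands the job in; it is judged then, once.
Trained networks look in the newest picture that a camera, given by its name, has taken for a name from the list of things; names that differ only in an ending like _2 or _b are one class to them, and where a whole thing is asked for, a point or a joint stands for the part that bears it (a point fixed in the world has none). Each returns a list of dicts, best first, with "conf" (0 to 1); they miss things now and then, are a little off and sometimes report something else, mostly with a low value. They report only what shows in the picture. A call takes as long as a camera call.
- boxes_of(target, camera): "position" ([row, column] in pixels, amid what is visible of it).
- silhouettes(target, camera): "mask" (420x560 bool, what is visible of it) and "position" ([row, column] in pixels, amid what is visible of it).
The state is a dict: "time_s": time; "joint_pos": joint angles; "joint_velocities": joint speeds; "joint_torque": joint torques, N m; "tool_pos": TCP position; "eef_rot": TCP orientation; "force": force on the tool from outside, world axes, zero at the start; "moment": the same for the moment, N m; "width": finger opening in m; "grip_force": force on a finger pad.
Only numpy, scipy, OpenCV 4.12 (cv2) and the standard library are available. Lean on these libraries where they do the work, as an engineer would, in place of code of your own. Each camera call takes 0.05 s, during which the arm holds its last target. There are 200 camera calls.

## Working session

There is one attempt and no reset: what is moved stays moved. The work goes in short steps, Python scripts to look and compute and a tool call to move; the robot and the scene stay as the last step left them, time stands still between calls to the robot, and variables do not carry over. Pictures are saved under pics/ and viewed, at most 10 in all, crops included, and the job is handed in when it is done.

Besides the shell and the picture viewer there is one more tool, called after "Emit:" by a JSON object that holds its "api" and its "payload", one argument or row to a line. jog_arm: Moves the arm, as the interface text tells. Shifts and turns lie within -1 to 1; 1 stands for 30 mm of shift or 0.1 rad of turn. Its arguments: {"type":"object","properties":{"dp":{"type":"array","items":{"type":"array","items":{"type":"number","minimum":-1,"maximum":1}}},"turn":{"type":"array","items":{"type":"array","items":{"type":"number","minimum":-1,"maximum":1}}},"fingers":{"type":"number"},"force":{"type":"number"}},"required":["dp","turn"]}

```bash
mkdir -p pics; cat > h.py <<'E'
import numpy as np, cv2
from plant import env, get_image, boxes_of, silhouettes
def ray(im,rc):
    R=cv2.Rodrigues(np.array(im["rvec"],float))[0]; t=np.array(im["tvec"],float).ravel()
    d=R.T@np.array([(rc[1]-im["cx"])/im["fx"],(rc[0]-im["cy"])/im["fy"],1.]); return -R.T@t,d
def atz(im,rc,z):
    o,d=ray(im,rc); return o+d*(z-o[2])/d[2]
E
python3 - <<'E'
from h import *
s=env.sense(); print({k:np.round(v,3) for k,v in s.items()})
for c in("top","side"):
    im=get_image(c); cv2.imwrite(f"pics/{c}1.png",im["frame"][:,:,::-1])
    o,_=ray(im,(0,0)); print(c,"cam at",o.round(3))
    for n,z in(("slicer",.05),("slide_mid",.063),("carriage",.063),("handle",.15),("stop_left",.07),("stop_right",.07),("bottle",.125),("glass",.035),("rolls",.04)):
        for b in boxes_of(n,c)[:2]: print(n,round(b["conf"],2),np.round(b["position"],1),atz(im,b["position"],z).round(3))
E
```

```text
{'time_s': np.float64(0.0), 'joint_pos': array([ 1.133,  0.259,  1.536, -0.   ,  1.348, -0.203]), 'joint_velocities': array([ 0.001,  0.   ,  0.   , -0.   , -0.001,  0.001]), 'joint_torque': array([ 0.0000e+00, -4.4603e+01, -2.9057e+01, -0.0000e+00,  1.2000e-02,
       -0.0000e+00]), 'tool_pos': array([0.128, 0.535, 0.303]), 'eef_rot': array([ 0.117,  0.993, -0.001, -0.   ]), 'force': array([-0.399,  0.359, -0.102]), 'moment': array([-0.001,  0.002,  0.019]), 'grip_force': np.float64(0.0), 'width': np.float64(0.085)}
top cam at [ 0.365 -0.019  1.459]
slicer 0.97 [168.9 249.9] [0.636 0.037 0.05 ]
slide_mid 0.85 [165.6 245. ] [0.643 0.051 0.063]
carriage 0.97 [191.  249.7] [0.567 0.037 0.063]
handle 0.57 [191.  251.2] [0.554 0.029 0.15 ]
stop_left 0.57 [176.5 182.7] [0.61  0.234 0.07 ]
stop_right 0.46 [201.7 302. ] [ 0.533 -0.117  0.07 ]
bottle 0.67 [210.9 113.2] [0.503 0.417 0.125]
glass 0.75 [248.  137.3] [0.401 0.372 0.035]
rolls 0.97 [216.1 429.9] [ 0.491 -0.504  0.04 ]
side cam at [ 0.323 -0.96   0.749]
slicer 0.65 [224.2 320.7] [ 0.641 -0.004  0.05 ]
slide_mid 0.59 [221.9 322.1] [ 0.643 -0.011  0.063]
carriage 0.69 [211.6 287.9] [0.549 0.066 0.063]
carriage 0.28 [157.1 256.3] [0.505 0.495 0.063]
handle 0.66 [211.5 289.1] [ 0.524 -0.064  0.15 ]
bottle 0.9 [154.7 254.3] [0.484 0.386 0.125]
glass 0.71 [175.7 231.9] [0.394 0.401 0.035]
rolls 0.88 [380.9 321.1] [ 0.496 -0.519  0.04 ]
rolls 0.18 [153.1 254.7] [0.51  0.586 0.04 ]
```

```bash
python3 - <<'E'
import cv2,numpy as np
a=cv2.imread("pics/top1.png")[90:300,90:400]; b=cv2.imread("pics/side1.png")[100:310,170:430]
cv2.imwrite("pics/t1c.png",cv2.resize(a,None,fx=2.5,fy=2.5,interpolation=cv2.INTER_CUBIC))
cv2.imwrite("pics/s1c.png",cv2.resize(b,None,fx=2.8,fy=2.8,interpolation=cv2.INTER_CUBIC))
E
```

```text
(no output)
```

View pics/t1c.png

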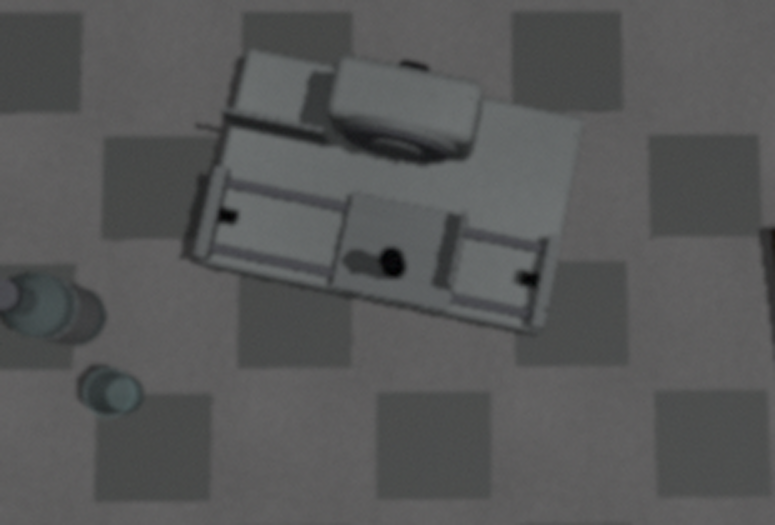

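View pics/s1c.png

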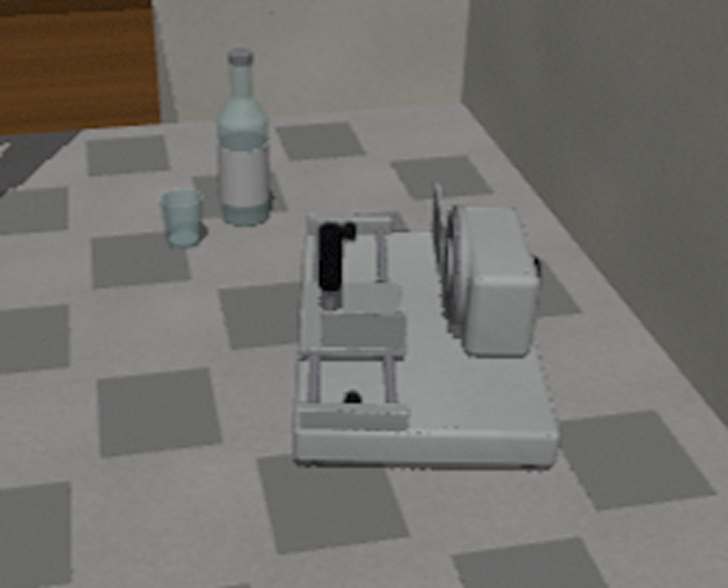

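The top view shows the slicer yawed slightly, with its left end farther away. The buffers are at about (row 176, col 181) and (201, 301), and the handle's top is at (195, 247). In the side view the grip is at about col 288, rows 180–203. Bottle and glass stand clear to the left.

```bash
python3 - <<'E'
from h import *
from scipy.spatial.transform import Rotation as Ro
T=get_image("top");S=get_image("side")
L=atz(T,(176.4,181.2),.07);R=atz(T,(201.2,300.8),.07)
print("L",L,"R",R,"mid",(L+R)/2,"len",np.linalg.norm(L-R))
u=(L-R)/np.linalg.norm(L-R);print("yaw",np.arctan2(-u[0],u[1]))
H=atz(T,(194.8,246.8),.186);print("handle top",H)
o,d=ray(S,(180.5,287.9)); k=(H[1]-o[1])/d[1];print("side ray at same y",o+k*d)
o2,d2=ray(T,(194.8,246.8));A=np.c_[d,-d2];q=np.linalg.lstsq(A,o2-o,rcond=None)[0];print("tri",o+q[0]*d,o2+q[1]*d2)
for n,z in(("handle",.15),):
  for c,im in(("top",T),("side",S)):
    m=silhouettes(n,c)
    for b in m[:1]:
      r,cc=np.nonzero(b["mask"]);print(c,b["conf"],r.min(),r.max(),cc.min(),cc.max(),len(r))
# corners of slicer: mask rect in top
m=silhouettes("slicer","top")[0]["mask"].astype(np.uint8)
print(cv2.minAreaRect(cv2.findNonZero(m)))
print(Ro.from_quat(env.sense()["eef_rot"]).as_matrix().round(3))
E
```

```text
L [0.60989727 0.23847286 0.07      ] R [ 0.53467065 -0.11365646  0.07      ] mid [0.57228396 0.0624082  0.07      ] len 0.36007512790470686
yaw -0.2104696701556015
handle top [0.53850497 0.03974962 0.186     ]
side ray at same y [0.54172225 0.03974962 0.19277209]
tri [0.54152764 0.03885843 0.19326809] [0.53758261 0.03943509 0.19275637]
top 0.85 167 214 224 277 1888
side 0.78 179 227 276 314 1157
((247.13796997070312, 162.63534545898438), (143.59291076660156, 97.28983306884766), 11.9761323928833)
[[-0.973  0.233 -0.   ]
 [ 0.233  0.973  0.   ]
 [ 0.     0.    -1.   ]]
```

Emit:
{"api": "jog_arm", "payload": {
  "dp": [
    [-0.5,-0.4,0],
    [-1,-0.78,0],
    [-1,-0.78,0],
    [-1,-0.78,0],
    [-1,-0.78,0],
    [-1,-0.78,0],
    [-1,-0.78,0],
    [-1,-0.78,0],
    [-1,-0.78,0],
    [-1,-0.78,0]
  ],
  "turn": [
    [0,0,-0.25],
    [0,0,0],
    [0,0,0],
    [0,0,0],
    [0,0,0],
    [0,0,0],
    [0,0,0],
    [0,0,0],
    [0,0,0],
    [0,0,0]
  ],
  "fingers": 1
}}

```text
time_s: 2.5
tool_pos: [0.3607, 0.2565, 0.3041]
eef_rot: [0.105, 0.995, 0.0, 0.0]
force: [0.9, 0.2, -0.2]
width: 0.0856
grip_force: 0.0
```

Emit:
{"api": "jog_arm", "payload": {
  "dp": [
    [-1,-0.78,0],
    [-1,-0.78,0],
    [-1,-0.78,0],
    [-1,-0.78,0],
    [-1,-0.78,0],
    [-1,-0.78,0],
    [-0.7,-0.8,0],
    [-0.4,-0.4,0],
    [0,0,0]
  ],
  "turn": [
    [0,0,0],
    [0,0,0],
    [0,0,0],
    [0,0,0],
    [0,0,0],
    [0,0,0],
    [0,0,0],
    [0,0,0],
    [0,0,0]
  ]
}}

```text
time_s: 3.62
tool_pos: [0.5318, 0.0401, 0.3037]
eef_rot: [0.105, 0.994, 0.0, -0.0]
force: [0.5, -0.6, 0.0]
width: 0.0853
grip_force: 0.0
```

```bash
python3 - <<'E'
from h import *
from scipy.spatial.transform import Rotation as Ro
s=env.sense();R=Ro.from_quat(s["eef_rot"]).as_matrix();p=s["tool_pos"]
print(s["time_s"],p,R.round(3).tolist(),s["force"].round(2))
H=np.array([.539,.0395,.229]);print("need (rows units)",(R.T@(H-p)/.03).round(3))
S=get_image("side");f=S["frame"]
cv2.imwrite("pics/s2.png",cv2.resize(f[80:260,200:400],None,fx=3,fy=3,interpolation=cv2.INTER_CUBIC)[:,:,::-1])
E
```

```text
3.625 [0.53177762 0.04013411 0.30371682] [[-0.978, 0.21, -0.0], [0.21, 0.978, 0.0], [0.0, 0.0, -1.0]] [ 0.52 -0.56  0.  ]
need (rows units) [-0.241  0.029  2.49 ]
```

View pics/s2.png

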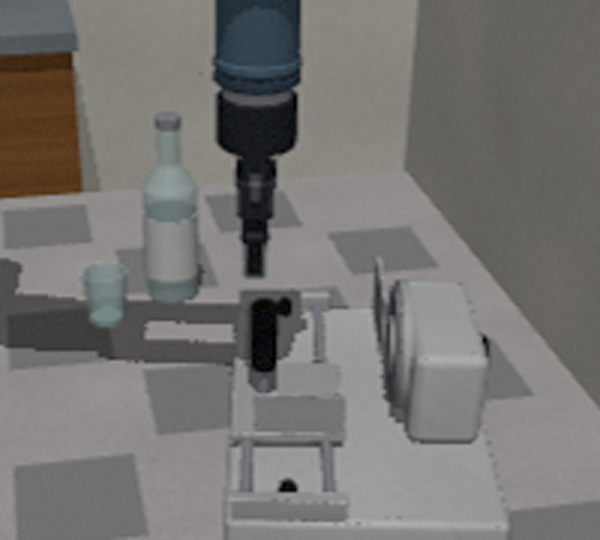

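The gripper sits above the handle, at col 256 against the grip's col 264. That is about 8 mm short in x and agrees with the computed correction. I'll go down and grip.

Emit:
{"api": "jog_arm", "payload": {
  "dp": [
    [-0.25,0,0.3],
    [0,0,0.7],
    [0,0,0.7],
    [0,0,0.5],
    [0,0,0.29],
    [0,0,0]
  ],
  "turn": [
    [0,0,0],
    [0,0,0],
    [0,0,0],
    [0,0,0],
    [0,0,0],
    [0,0,0]
  ]
}}

```text
time_s: 4.42
tool_pos: [0.5387, 0.0394, 0.2287]
eef_rot: [0.105, 0.995, 0.0, -0.0]
force: [0.6, 0.3, 0.0]
width: 0.0856
grip_force: 0.0
```

Emit:
{"api": "jog_arm", "payload": {
  "dp": [
    [0,0,0],
    [0,0,0],
    [0,0,0],
    [0,0,0],
    [0,0,0],
    [0,0,0],
    [0,0,0],
    [0,0,0]
  ],
  "turn": [
    [0,0,0],
    [0,0,0],
    [0,0,0],
    [0,0,0],
    [0,0,0],
    [0,0,0],
    [0,0,0],
    [0,0,0]
  ],
  "fingers": 0,
  "force": 40
}}

```text
time_s: 5.42
tool_pos: [0.5392, 0.0392, 0.23]
eef_rot: [0.105, 0.995, 0.0, 0.001]
force: [-1.7, 0.6, 5.6]
width: 0.0268
grip_force: 39.4
```

Emit:
{"api": "jog_arm", "payload": {
  "dp": [
    [0,0.1,0],
    [0,0.1,0],
    [0,0.1,0]
  ],
  "turn": [
    [0,0,0],
    [0,0,0],
    [0,0,0]
  ]
}}

```text
time_s: 5.8
tool_pos: [0.541, 0.0475, 0.2299]
eef_rot: [0.105, 0.994, -0.0, 0.001]
force: [-1.3, -1.4, 5.1]
width: 0.0268
grip_force: 39.5
```

Emit:
{"api": "jog_arm", "payload": {
  "dp": [
    [0,0.1,0],
    [0,0.1,0],
    [0,0.1,0]
  ],
  "turn": [
    [0,0,0],
    [0,0,0],
    [0,0,0]
  ]
}}

```text
time_s: 6.18
tool_pos: [0.5429, 0.0563, 0.2299]
eef_rot: [0.105, 0.994, -0.0, 0.001]
force: [-1.2, -0.8, 5.9]
width: 0.0268
grip_force: 39.5
```

Emit:
{"api": "jog_arm", "payload": {
  "dp": [
    [0,0.1,0],
    [0,0.1,0],
    [0,0.1,0]
  ],
  "turn": [
    [0,0,0],
    [0,0,0],
    [0,0,0]
  ]
}}

```text
time_s: 6.55
tool_pos: [0.5448, 0.0651, 0.2299]
eef_rot: [0.105, 0.994, -0.0, 0.001]
force: [-0.6, -1.4, 6.2]
width: 0.0269
grip_force: 39.5
```

Emit:
{"api": "jog_arm", "payload": {
  "dp": [
    [0,0.1,0],
    [0,0.1,0],
    [0,0.1,0]
  ],
  "turn": [
    [0,0,0],
    [0,0,0],
    [0,0,0]
  ]
}}

```text
time_s: 6.92
tool_pos: [0.5465, 0.073, 0.23]
eef_rot: [0.105, 0.995, -0.001, 0.0]
force: [-3.2, -8.6, 7.2]
width: 0.0268
grip_force: 39.8
```

Emit:
{"api": "jog_arm", "payload": {
  "dp": [
    [0,0.1,0],
    [0,0.1,0],
    [0,0.1,0]
  ],
  "turn": [
    [0,0,0],
    [0,0,0],
    [0,0,0]
  ]
}}

```text
time_s: 7.3
tool_pos: [0.5484, 0.0818, 0.23]
eef_rot: [0.105, 0.994, -0.001, 0.0]
force: [-1.7, -4.3, 4.9]
width: 0.0269
grip_force: 39.8
```

Emit:
{"api": "jog_arm", "payload": {
  "dp": [
    [0,0.1,0],
    [0,0.1,0]
  ],
  "turn": [
    [0,0,0],
    [0,0,0]
  ]
}}

```text
time_s: 7.55
tool_pos: [0.5495, 0.0869, 0.23]
eef_rot: [0.105, 0.994, -0.002, 0.0]
force: [-3.2, -8.2, 7.0]
width: 0.0272
grip_force: 40.0
```

Emit:
{"api": "jog_arm", "payload": {
  "dp": [
    [0,0.1,0],
    [0,0.1,0]
  ],
  "turn": [
    [0,0,0],
    [0,0,0]
  ]
}}

```text
time_s: 7.8
tool_pos: [0.5511, 0.0942, 0.23]
eef_rot: [0.105, 0.994, -0.0, 0.001]
force: [-1.7, -0.5, 5.4]
width: 0.0269
grip_force: 39.7
```

Emit:
{"api": "jog_arm", "payload": {
  "dp": [
    [0,0.1,0],
    [0,0.1,0]
  ],
  "turn": [
    [0,0,0],
    [0,0,0]
  ]
}}

```text
time_s: 8.05
tool_pos: [0.5524, 0.1002, 0.23]
eef_rot: [0.105, 0.994, -0.0, 0.001]
force: [0.0, -1.9, 4.6]
width: 0.0269
grip_force: 39.8
```

Emit:
{"api": "jog_arm", "payload": {
  "dp": [
    [0,0.1,0],
    [0,0.1,0]
  ],
  "turn": [
    [0,0,0],
    [0,0,0]
  ]
}}

```text
time_s: 8.3
tool_pos: [0.5537, 0.1061, 0.2299]
eef_rot: [0.105, 0.994, -0.0, 0.001]
force: [-0.5, -1.8, 5.0]
width: 0.0268
grip_force: 39.7
```

Emit:
{"api": "jog_arm", "payload": {
  "dp": [
    [0,0.1,0],
    [0,0.1,0]
  ],
  "turn": [
    [0,0,0],
    [0,0,0]
  ]
}}

```text
time_s: 8.55
tool_pos: [0.5549, 0.112, 0.23]
eef_rot: [0.105, 0.994, -0.0, 0.001]
force: [-0.3, -1.5, 4.6]
width: 0.0271
grip_force: 39.7
```

Emit:
{"api": "jog_arm", "payload": {
  "dp": [
    [0,0.1,0],
    [0,0.1,0]
  ],
  "turn": [
    [0,0,0],
    [0,0,0]
  ]
}}

```text
time_s: 8.8
tool_pos: [0.5562, 0.1179, 0.23]
eef_rot: [0.105, 0.994, -0.0, 0.001]
force: [-1.7, -1.4, 5.0]
width: 0.0267
grip_force: 39.7
```

Emit:
{"api": "jog_arm", "payload": {
  "dp": [
    [0,0.1,0],
    [0,0.1,0],
    [0,0.1,0]
  ],
  "turn": [
    [0,0,0],
    [0,0,0],
    [0,0,0]
  ]
}}

```text
time_s: 9.18
tool_pos: [0.5581, 0.1267, 0.23]
eef_rot: [0.105, 0.994, -0.0, 0.001]
force: [-0.2, -1.2, 4.6]
width: 0.0267
grip_force: 39.7
```

Emit:
{"api": "jog_arm", "payload": {
  "dp": [
    [0,0.1,0],
    [0,0.1,0],
    [0,0.1,0]
  ],
  "turn": [
    [0,0,0],
    [0,0,0],
    [0,0,0]
  ]
}}

```text
time_s: 9.55
tool_pos: [0.56, 0.1355, 0.23]
eef_rot: [0.105, 0.995, -0.0, 0.001]
force: [-0.2, -0.5, 4.8]
width: 0.0271
grip_force: 39.7
```

Emit:
{"api": "jog_arm", "payload": {
  "dp": [
    [0,0.1,0],
    [0,0.1,0],
    [0,0.1,0],
    [0,0.1,0],
    [0,0.1,0],
    [0,0.1,0],
    [0,0.1,0]
  ],
  "turn": [
    [0,0,0],
    [0,0,0],
    [0,0,0],
    [0,0,0],
    [0,0,0],
    [0,0,0],
    [0,0,0]
  ]
}}

```text
time_s: 10.42
tool_pos: [0.5644, 0.1561, 0.23]
eef_rot: [0.105, 0.994, -0.0, 0.001]
force: [0.0, -1.8, 5.2]
width: 0.0272
grip_force: 39.7
```

Emit:
{"api": "jog_arm", "payload": {
  "dp": [
    [0,0.05,0],
    [0,0.05,0],
    [0,0.05,0],
    [0,0.05,0]
  ],
  "turn": [
    [0,0,0],
    [0,0,0],
    [0,0,0],
    [0,0,0]
  ]
}}

```text
time_s: 10.92
tool_pos: [0.5657, 0.1619, 0.2299]
eef_rot: [0.105, 0.994, -0.0, 0.001]
force: [-0.4, -1.1, 5.3]
width: 0.0266
grip_force: 39.7
```

Emit:
{"api": "jog_arm", "payload": {
  "dp": [
    [0,0.04,0],
    [0,0.04,0]
  ],
  "turn": [
    [0,0,0],
    [0,0,0]
  ]
}}

```text
time_s: 11.18
tool_pos: [0.5662, 0.1643, 0.23]
eef_rot: [0.105, 0.994, -0.0, 0.001]
force: [-0.0, -1.8, 4.8]
width: 0.0271
grip_force: 39.7
```

Emit:
{"api": "jog_arm", "payload": {
  "dp": [
    [0,0.04,0],
    [0,0.04,0]
  ],
  "turn": [
    [0,0,0],
    [0,0,0]
  ]
}}

```text
time_s: 11.42
tool_pos: [0.5667, 0.1666, 0.23]
eef_rot: [0.105, 0.994, -0.0, 0.001]
force: [-0.2, -1.9, 5.9]
width: 0.027
grip_force: 39.7
```

Emit:
{"api": "jog_arm", "payload": {
  "dp": [
    [0,0.03,0],
    [0,0.03,0]
  ],
  "turn": [
    [0,0,0],
    [0,0,0]
  ]
}}

```text
time_s: 11.68
tool_pos: [0.567, 0.1679, 0.23]
eef_rot: [0.105, 0.994, -0.001, 0.001]
force: [0.0, -5.2, 5.5]
width: 0.0272
grip_force: 39.8
```

Emit:
{"api": "jog_arm", "payload": {
  "dp": [
    [0,0.03,0],
    [0,0.03,0],
    [0,0,0]
  ],
  "turn": [
    [0,0,0],
    [0,0,0],
    [0,0,0]
  ]
}}

```text
time_s: 12.05
tool_pos: [0.5672, 0.169, 0.2299]
eef_rot: [0.105, 0.994, -0.001, 0.001]
force: [-1.1, -5.9, 6.1]
width: 0.0269
grip_force: 40.0
```

Emit:
{"api": "jog_arm", "payload": {
  "dp": [
    [0,0.04,0],
    [0,0,0]
  ],
  "turn": [
    [0,0,0],
    [0,0,0]
  ]
}}

```text
time_s: 12.3
tool_pos: [0.5674, 0.1698, 0.23]
eef_rot: [0.105, 0.994, -0.002, 0.001]
force: [-2.0, -7.6, 6.9]
width: 0.027
grip_force: 40.1
```

Emit:
{"api": "jog_arm", "payload": {
  "dp": [
    [0,-0.05,0],
    [0,-0.1,0],
    [0,-0.1,0],
    [0,-0.1,0],
    [0,-0.1,0],
    [0,-0.1,0],
    [0,-0.1,0],
    [0,-0.1,0],
    [0,-0.1,0],
    [0,-0.1,0]
  ],
  "turn": [
    [0,0,0],
    [0,0,0],
    [0,0,0],
    [0,0,0],
    [0,0,0],
    [0,0,0],
    [0,0,0],
    [0,0,0],
    [0,0,0],
    [0,0,0]
  ]
}}

```text
time_s: 13.55
tool_pos: [0.5618, 0.1441, 0.2299]
eef_rot: [0.105, 0.995, 0.0, 0.001]
force: [1.0, 1.5, 5.4]
width: 0.0266
grip_force: 39.8
```

Emit:
{"api": "jog_arm", "payload": {
  "dp": [
    [0,-0.1,0],
    [0,-0.1,0],
    [0,-0.1,0],
    [0,-0.1,0],
    [0,-0.1,0],
    [0,-0.1,0],
    [0,-0.1,0],
    [0,-0.1,0],
    [0,-0.1,0]
  ],
  "turn": [
    [0,0,0],
    [0,0,0],
    [0,0,0],
    [0,0,0],
    [0,0,0],
    [0,0,0],
    [0,0,0],
    [0,0,0],
    [0,0,0]
  ]
}}

```text
time_s: 14.68
tool_pos: [0.5561, 0.1177, 0.23]
eef_rot: [0.105, 0.995, 0.0, 0.001]
force: [0.7, 1.8, 5.8]
width: 0.0273
grip_force: 39.8
```

Emit:
{"api": "jog_arm", "payload": {
  "dp": [
    [0,-0.05,0],
    [0,-0.05,0]
  ],
  "turn": [
    [0,0,0],
    [0,0,0]
  ]
}}

```text
time_s: 14.92
tool_pos: [0.5555, 0.1147, 0.2299]
eef_rot: [0.105, 0.995, 0.0, 0.001]
force: [-0.4, 1.2, 6.5]
width: 0.0273
grip_force: 39.8
```

Emit:
{"api": "jog_arm", "payload": {
  "dp": [
    [0,-0.05,0],
    [0,-0.05,0]
  ],
  "turn": [
    [0,0,0],
    [0,0,0]
  ]
}}

```text
time_s: 15.18
tool_pos: [0.5549, 0.1118, 0.23]
eef_rot: [0.105, 0.995, 0.0, 0.001]
force: [0.5, 1.5, 5.9]
width: 0.027
grip_force: 39.8
```

Emit:
{"api": "jog_arm", "payload": {
  "dp": [
    [0,-0.05,0],
    [0,-0.05,0]
  ],
  "turn": [
    [0,0,0],
    [0,0,0]
  ]
}}

```text
time_s: 15.42
tool_pos: [0.5542, 0.1089, 0.2299]
eef_rot: [0.105, 0.995, 0.0, 0.001]
force: [1.3, 2.0, 5.3]
width: 0.0269
grip_force: 39.8
```

Emit:
{"api": "jog_arm", "payload": {
  "dp": [
    [0,-0.05,0],
    [0,-0.05,0]
  ],
  "turn": [
    [0,0,0],
    [0,0,0]
  ]
}}

```text
time_s: 15.68
tool_pos: [0.5536, 0.1059, 0.2299]
eef_rot: [0.105, 0.995, 0.0, 0.001]
force: [0.2, 1.2, 6.0]
width: 0.0275
grip_force: 39.8
```

Emit:
{"api": "jog_arm", "payload": {
  "dp": [
    [0,-0.05,0],
    [0,-0.05,0]
  ],
  "turn": [
    [0,0,0],
    [0,0,0]
  ]
}}

```text
time_s: 15.92
tool_pos: [0.553, 0.103, 0.2299]
eef_rot: [0.105, 0.995, 0.0, 0.001]
force: [0.4, 1.1, 5.2]
width: 0.027
grip_force: 39.8
```

Emit:
{"api": "jog_arm", "payload": {
  "dp": [
    [0,-0.05,0],
    [0,-0.05,0]
  ],
  "turn": [
    [0,0,0],
    [0,0,0]
  ]
}}

```text
time_s: 16.18
tool_pos: [0.5523, 0.1001, 0.2299]
eef_rot: [0.105, 0.995, 0.0, 0.001]
force: [1.4, 1.9, 6.6]
width: 0.027
grip_force: 39.8
```

Emit:
{"api": "jog_arm", "payload": {
  "dp": [
    [0,-0.05,0],
    [0,-0.05,0]
  ],
  "turn": [
    [0,0,0],
    [0,0,0]
  ]
}}

```text
time_s: 16.42
tool_pos: [0.5518, 0.0979, 0.23]
eef_rot: [0.105, 0.995, 0.001, 0.001]
force: [1.0, 7.1, 5.1]
width: 0.0268
grip_force: 39.9
```

Emit:
{"api": "jog_arm", "payload": {
  "dp": [
    [0,-0.05,0],
    [0,-0.05,0]
  ],
  "turn": [
    [0,0,0],
    [0,0,0]
  ]
}}

```text
time_s: 16.68
tool_pos: [0.5514, 0.0959, 0.23]
eef_rot: [0.105, 0.995, 0.002, 0.001]
force: [2.8, 9.2, 5.7]
width: 0.0268
grip_force: 40.0
```

Emit:
{"api": "jog_arm", "payload": {
  "dp": [
    [0,-0.05,0],
    [0,-0.05,0]
  ],
  "turn": [
    [0,0,0],
    [0,0,0]
  ]
}}

```text
time_s: 16.92
tool_pos: [0.5508, 0.0933, 0.23]
eef_rot: [0.105, 0.995, 0.002, 0.001]
force: [2.5, 9.6, 4.9]
width: 0.0268
grip_force: 40.0
```

Emit:
{"api": "jog_arm", "payload": {
  "dp": [
    [0,-0.05,0],
    [0,-0.05,0]
  ],
  "turn": [
    [0,0,0],
    [0,0,0]
  ]
}}

```text
time_s: 17.18
tool_pos: [0.5501, 0.0901, 0.23]
eef_rot: [0.104, 0.995, 0.002, 0.001]
force: [2.6, 9.2, 5.1]
width: 0.027
grip_force: 40.0
```

Emit:
{"api": "jog_arm", "payload": {
  "dp": [
    [0,-0.05,0],
    [0,-0.05,0]
  ],
  "turn": [
    [0,0,0],
    [0,0,0]
  ]
}}

```text
time_s: 17.42
tool_pos: [0.5495, 0.0871, 0.23]
eef_rot: [0.105, 0.995, 0.002, 0.001]
force: [1.0, 7.9, 4.2]
width: 0.027
grip_force: 40.0
```

Emit:
{"api": "jog_arm", "payload": {
  "dp": [
    [0,-0.05,0],
    [0,-0.05,0]
  ],
  "turn": [
    [0,0,0],
    [0,0,0]
  ]
}}

```text
time_s: 17.68
tool_pos: [0.5489, 0.0841, 0.23]
eef_rot: [0.105, 0.995, 0.002, 0.001]
force: [2.3, 8.6, 5.4]
width: 0.0271
grip_force: 40.0
```

Emit:
{"api": "jog_arm", "payload": {
  "dp": [
    [0,-0.05,0],
    [0,-0.05,0]
  ],
  "turn": [
    [0,0,0],
    [0,0,0]
  ]
}}

```text
time_s: 17.92
tool_pos: [0.5482, 0.0812, 0.23]
eef_rot: [0.105, 0.995, 0.002, 0.001]
force: [1.2, 8.7, 4.8]
width: 0.0271
grip_force: 40.0
```

Emit:
{"api": "jog_arm", "payload": {
  "dp": [
    [0,-0.05,0],
    [0,-0.05,0]
  ],
  "turn": [
    [0,0,0],
    [0,0,0]
  ]
}}

```text
time_s: 18.18
tool_pos: [0.5474, 0.0775, 0.23]
eef_rot: [0.104, 0.995, 0.001, 0.001]
force: [0.8, 5.1, 6.3]
width: 0.0267
grip_force: 40.0
```

Emit:
{"api": "jog_arm", "payload": {
  "dp": [
    [0,-0.05,0],
    [0,-0.05,0]
  ],
  "turn": [
    [0,0,0],
    [0,0,0]
  ]
}}

```text
time_s: 18.42
tool_pos: [0.5468, 0.0744, 0.2299]
eef_rot: [0.105, 0.995, 0.001, 0.001]
force: [0.6, 4.8, 5.8]
width: 0.027
grip_force: 40.0
```

Emit:
{"api": "jog_arm", "payload": {
  "dp": [
    [0,-0.05,0],
    [0,-0.05,0]
  ],
  "turn": [
    [0,0,0],
    [0,0,0]
  ]
}}

```text
time_s: 18.68
tool_pos: [0.5461, 0.0712, 0.2299]
eef_rot: [0.105, 0.995, 0.001, 0.001]
force: [-0.2, 3.0, 6.7]
width: 0.0269
grip_force: 40.0
```

Emit:
{"api": "jog_arm", "payload": {
  "dp": [
    [0,-0.05,0],
    [0,-0.05,0],
    [0,-0.05,0]
  ],
  "turn": [
    [0,0,0],
    [0,0,0],
    [0,0,0]
  ]
}}

```text
time_s: 19.05
tool_pos: [0.545, 0.0664, 0.2299]
eef_rot: [0.105, 0.995, 0.0, 0.001]
force: [-0.7, 2.6, 6.6]
width: 0.0271
grip_force: 40.0
```

Emit:
{"api": "jog_arm", "payload": {
  "dp": [
    [0,-0.1,0],
    [0,-0.1,0],
    [0,-0.1,0],
    [0,-0.1,0],
    [0,-0.1,0],
    [0,-0.1,0],
    [0,-0.1,0],
    [0,-0.1,0],
    [0,-0.1,0]
  ],
  "turn": [
    [0,0,0],
    [0,0,0],
    [0,0,0],
    [0,0,0],
    [0,0,0],
    [0,0,0],
    [0,0,0],
    [0,0,0],
    [0,0,0]
  ]
}}

```text
time_s: 20.18
tool_pos: [0.5393, 0.0399, 0.2299]
eef_rot: [0.105, 0.995, 0.0, 0.001]
force: [-0.0, 2.0, 7.4]
width: 0.0267
grip_force: 40.0
```

Emit:
{"api": "jog_arm", "payload": {
  "dp": [
    [0,-0.1,0],
    [0,-0.1,0],
    [0,-0.1,0],
    [0,-0.1,0],
    [0,-0.1,0],
    [0,-0.1,0],
    [0,-0.1,0],
    [0,-0.1,0],
    [0,-0.1,0]
  ],
  "turn": [
    [0,0,0],
    [0,0,0],
    [0,0,0],
    [0,0,0],
    [0,0,0],
    [0,0,0],
    [0,0,0],
    [0,0,0],
    [0,0,0]
  ]
}}

```text
time_s: 21.3
tool_pos: [0.5336, 0.0135, 0.2299]
eef_rot: [0.105, 0.995, 0.0, 0.001]
force: [-0.9, 2.2, 7.4]
width: 0.0268
grip_force: 40.1
```

Emit:
{"api": "jog_arm", "payload": {
  "dp": [
    [0,-0.1,0],
    [0,-0.1,0],
    [0,-0.1,0],
    [0,-0.1,0],
    [0,-0.1,0],
    [0,-0.1,0],
    [0,-0.1,0],
    [0,-0.1,0],
    [0,-0.1,0],
    [0,-0.1,0]
  ],
  "turn": [
    [0,0,0],
    [0,0,0],
    [0,0,0],
    [0,0,0],
    [0,0,0],
    [0,0,0],
    [0,0,0],
    [0,0,0],
    [0,0,0],
    [0,0,0]
  ]
}}

```text
time_s: 22.55
tool_pos: [0.5273, -0.0158, 0.2299]
eef_rot: [0.105, 0.995, 0.0, 0.0]
force: [-1.0, 2.4, 8.4]
width: 0.0269
grip_force: 40.1
```

Emit:
{"api": "jog_arm", "payload": {
  "dp": [
    [0,-0.07,0],
    [0,-0.07,0],
    [0,-0.07,0],
    [0,-0.07,0],
    [0,-0.05,0]
  ],
  "turn": [
    [0,0,0],
    [0,0,0],
    [0,0,0],
    [0,0,0],
    [0,0,0]
  ]
}}

```text
time_s: 23.18
tool_pos: [0.5252, -0.0255, 0.2299]
eef_rot: [0.105, 0.995, 0.0, 0.0]
force: [-1.5, 2.1, 8.3]
width: 0.0268
grip_force: 40.1
```

Emit:
{"api": "jog_arm", "payload": {
  "dp": [
    [0,-0.04,0],
    [0,-0.04,0],
    [0,-0.04,0]
  ],
  "turn": [
    [0,0,0],
    [0,0,0],
    [0,0,0]
  ]
}}

```text
time_s: 23.55
tool_pos: [0.5244, -0.029, 0.2299]
eef_rot: [0.105, 0.995, 0.0, 0.0]
force: [-0.8, 2.4, 7.5]
width: 0.027
grip_force: 40.1
```

Emit:
{"api": "jog_arm", "payload": {
  "dp": [
    [0,-0.03,0],
    [0,-0.03,0]
  ],
  "turn": [
    [0,0,0],
    [0,0,0]
  ]
}}

```text
time_s: 23.8
tool_pos: [0.5242, -0.0301, 0.2299]
eef_rot: [0.105, 0.995, 0.001, 0.001]
force: [0.0, 5.0, 8.2]
width: 0.0269
grip_force: 40.2
```

Emit:
{"api": "jog_arm", "payload": {
  "dp": [
    [0,-0.03,0],
    [0,-0.03,0],
    [0,-0.03,0],
    [0,-0.01,0],
    [0,0,0]
  ],
  "turn": [
    [0,0,0],
    [0,0,0],
    [0,0,0],
    [0,0,0],
    [0,0,0]
  ]
}}

```text
time_s: 24.42
tool_pos: [0.5238, -0.0319, 0.2299]
eef_rot: [0.105, 0.995, 0.002, 0.001]
force: [1.4, 9.5, 7.2]
width: 0.027
grip_force: 40.3
```

Emit:
{"api": "jog_arm", "payload": {
  "dp": [
    [0,0.05,0],
    [0,0.1,0],
    [0,0.1,0],
    [0,0.1,0],
    [0,0.1,0],
    [0,0.1,0],
    [0,0.1,0],
    [0,0.1,0],
    [0,0.1,0],
    [0,0.1,0]
  ],
  "turn": [
    [0,0,0],
    [0,0,0],
    [0,0,0],
    [0,0,0],
    [0,0,0],
    [0,0,0],
    [0,0,0],
    [0,0,0],
    [0,0,0],
    [0,0,0]
  ]
}}

```text
time_s: 25.68
tool_pos: [0.5293, -0.0064, 0.2299]
eef_rot: [0.105, 0.995, -0.0, 0.0]
force: [-1.5, -1.1, 7.5]
width: 0.0271
grip_force: 40.1
```

Emit:
{"api": "jog_arm", "payload": {
  "dp": [
    [0,0.1,0],
    [0,0.1,0],
    [0,0.1,0],
    [0,0.1,0],
    [0,0.1,0],
    [0,0.1,0],
    [0,0.1,0],
    [0,0.1,0],
    [0,0.1,0],
    [0,0.1,0]
  ],
  "turn": [
    [0,0,0],
    [0,0,0],
    [0,0,0],
    [0,0,0],
    [0,0,0],
    [0,0,0],
    [0,0,0],
    [0,0,0],
    [0,0,0],
    [0,0,0]
  ]
}}

```text
time_s: 26.92
tool_pos: [0.5357, 0.023, 0.2299]
eef_rot: [0.105, 0.995, -0.0, 0.0]
force: [-1.1, -0.9, 6.6]
width: 0.0265
grip_force: 40.1
```

Emit:
{"api": "jog_arm", "payload": {
  "dp": [
    [0,0.1,0],
    [0,0.1,0],
    [0,0.1,0],
    [0,0.1,0],
    [0,0.1,0],
    [0,0.1,0],
    [0,0.1,0],
    [0,0.1,0],
    [0,0.1,0],
    [0,0.1,0]
  ],
  "turn": [
    [0,0,0],
    [0,0,0],
    [0,0,0],
    [0,0,0],
    [0,0,0],
    [0,0,0],
    [0,0,0],
    [0,0,0],
    [0,0,0],
    [0,0,0]
  ]
}}

```text
time_s: 28.18
tool_pos: [0.542, 0.0523, 0.2299]
eef_rot: [0.105, 0.995, -0.0, 0.001]
force: [-0.5, -0.9, 6.1]
width: 0.0274
grip_force: 40.1
```

Emit:
{"api": "jog_arm", "payload": {
  "dp": [
    [0,0.05,0],
    [0,0.05,0]
  ],
  "turn": [
    [0,0,0],
    [0,0,0]
  ]
}}

```text
time_s: 28.42
tool_pos: [0.5426, 0.0552, 0.2299]
eef_rot: [0.105, 0.995, -0.0, 0.001]
force: [-1.1, -0.6, 6.3]
width: 0.0267
grip_force: 40.1
```

Emit:
{"api": "jog_arm", "payload": {
  "dp": [
    [0,0.05,0],
    [0,0.05,0]
  ],
  "turn": [
    [0,0,0],
    [0,0,0]
  ]
}}

```text
time_s: 28.68
tool_pos: [0.5433, 0.0581, 0.23]
eef_rot: [0.105, 0.995, -0.0, 0.001]
force: [-0.7, -1.0, 7.0]
width: 0.0275
grip_force: 40.1
```

Emit:
{"api": "jog_arm", "payload": {
  "dp": [
    [0,0.04,0],
    [0,0.04,0]
  ],
  "turn": [
    [0,0,0],
    [0,0,0]
  ]
}}

```text
time_s: 28.92
tool_pos: [0.5438, 0.0605, 0.2299]
eef_rot: [0.105, 0.995, -0.0, 0.001]
force: [-0.6, -1.2, 7.9]
width: 0.0268
grip_force: 40.1
```

Emit:
{"api": "jog_arm", "payload": {
  "dp": [
    [0,0.04,0],
    [0,0.04,0]
  ],
  "turn": [
    [0,0,0],
    [0,0,0]
  ]
}}

```text
time_s: 29.18
tool_pos: [0.5443, 0.0628, 0.2299]
eef_rot: [0.105, 0.995, -0.0, 0.001]
force: [-1.1, -0.6, 6.5]
width: 0.0269
grip_force: 40.1
```

Emit:
{"api": "jog_arm", "payload": {
  "dp": [
    [0,0.04,0],
    [0,0.04,0]
  ],
  "turn": [
    [0,0,0],
    [0,0,0]
  ]
}}

```text
time_s: 29.42
tool_pos: [0.5448, 0.0651, 0.2299]
eef_rot: [0.105, 0.995, -0.0, 0.001]
force: [-1.2, -2.2, 7.4]
width: 0.0269
grip_force: 40.1
```

Emit:
{"api": "jog_arm", "payload": {
  "dp": [
    [0,0.04,0],
    [0,0.04,0]
  ],
  "turn": [
    [0,0,0],
    [0,0,0]
  ]
}}

```text
time_s: 29.68
tool_pos: [0.5453, 0.0675, 0.2299]
eef_rot: [0.105, 0.995, -0.0, 0.001]
force: [-1.7, -1.3, 7.0]
width: 0.0268
grip_force: 40.1
```

Emit:
{"api": "jog_arm", "payload": {
  "dp": [
    [0,0.04,0],
    [0,0.04,0]
  ],
  "turn": [
    [0,0,0],
    [0,0,0]
  ]
}}

```text
time_s: 29.92
tool_pos: [0.5458, 0.0698, 0.23]
eef_rot: [0.105, 0.995, -0.0, 0.001]
force: [-0.9, -1.5, 6.9]
width: 0.0269
grip_force: 40.1
```

Emit:
{"api": "jog_arm", "payload": {
  "dp": [
    [0,0.04,0],
    [0,0.04,0]
  ],
  "turn": [
    [0,0,0],
    [0,0,0]
  ]
}}

```text
time_s: 30.18
tool_pos: [0.5462, 0.0719, 0.2299]
eef_rot: [0.105, 0.995, -0.001, 0.001]
force: [-1.9, -3.6, 7.2]
width: 0.027
grip_force: 40.1
```

Emit:
{"api": "jog_arm", "payload": {
  "dp": [
    [0,0.04,0],
    [0,0.04,0]
  ],
  "turn": [
    [0,0,0],
    [0,0,0]
  ]
}}

```text
time_s: 30.42
tool_pos: [0.5465, 0.0732, 0.23]
eef_rot: [0.105, 0.995, -0.002, 0.0]
force: [-1.3, -8.3, 7.3]
width: 0.0269
grip_force: 40.3
```

Emit:
{"api": "jog_arm", "payload": {
  "dp": [
    [0,0.04,0],
    [0,0.04,0]
  ],
  "turn": [
    [0,0,0],
    [0,0,0]
  ]
}}

```text
time_s: 30.68
tool_pos: [0.5469, 0.075, 0.23]
eef_rot: [0.105, 0.994, -0.002, 0.0]
force: [-3.0, -9.0, 8.0]
width: 0.0272
grip_force: 40.4
```

Emit:
{"api": "jog_arm", "payload": {
  "dp": [
    [0,0.04,0],
    [0,0.04,0]
  ],
  "turn": [
    [0,0,0],
    [0,0,0]
  ]
}}

```text
time_s: 30.92
tool_pos: [0.5474, 0.0772, 0.2299]
eef_rot: [0.105, 0.994, -0.002, 0.0]
force: [-3.4, -9.8, 8.5]
width: 0.027
grip_force: 40.5
```

Emit:
{"api": "jog_arm", "payload": {
  "dp": [
    [0,0.04,0],
    [0,0.04,0]
  ],
  "turn": [
    [0,0,0],
    [0,0,0]
  ]
}}

```text
time_s: 31.18
tool_pos: [0.548, 0.0798, 0.2299]
eef_rot: [0.105, 0.994, -0.002, 0.0]
force: [-3.4, -9.4, 8.0]
width: 0.027
grip_force: 40.4
```

Emit:
{"api": "jog_arm", "payload": {
  "dp": [
    [0,0.04,0]
  ],
  "turn": [
    [0,0,0]
  ]
}}

```text
time_s: 31.3
tool_pos: [0.5482, 0.081, 0.2299]
eef_rot: [0.105, 0.994, -0.002, 0.0]
force: [-2.9, -9.2, 7.6]
width: 0.0268
grip_force: 40.4
```

Emit:
{"api": "jog_arm", "payload": {
  "dp": [
    [0,0.04,0]
  ],
  "turn": [
    [0,0,0]
  ]
}}

```text
time_s: 31.42
tool_pos: [0.5485, 0.0823, 0.23]
eef_rot: [0.105, 0.994, -0.002, 0.0]
force: [-3.0, -8.7, 8.1]
width: 0.0271
grip_force: 40.3
```

Emit:
{"api": "jog_arm", "payload": {
  "dp": [
    [0,0.04,0],
    [0,0.04,0],
    [0,0.02,0],
    [0,0,0]
  ],
  "turn": [
    [0,0,0],
    [0,0,0],
    [0,0,0],
    [0,0,0]
  ]
}}

```text
time_s: 31.92
tool_pos: [0.5492, 0.0855, 0.23]
eef_rot: [0.105, 0.994, -0.002, 0.0]
force: [-3.0, -5.8, 7.9]
width: 0.027
grip_force: 40.3
```

Emit:
{"api": "jog_arm", "payload": {
  "dp": [
    [0,-0.03,0],
    [0,-0.02,0],
    [0,0,0]
  ],
  "turn": [
    [0,0,0],
    [0,0,0],
    [0,0,0]
  ]
}}

```text
time_s: 32.3
tool_pos: [0.5491, 0.0852, 0.23]
eef_rot: [0.105, 0.995, -0.0, 0.001]
force: [0.0, -1.8, 7.3]
width: 0.0267
grip_force: 40.1
```

Emit:
{"api": "jog_arm", "payload": {
  "dp": [
    [0,0,0],
    [0,0,0],
    [0,0,0],
    [0,0,0],
    [0,0,0],
    [0,0,0],
    [0,0,0],
    [0,0,0]
  ],
  "turn": [
    [0,0,0],
    [0,0,0],
    [0,0,0],
    [0,0,0],
    [0,0,0],
    [0,0,0],
    [0,0,0],
    [0,0,0]
  ],
  "fingers": 1
}}

```text
time_s: 33.3
tool_pos: [0.5488, 0.0858, 0.2292]
eef_rot: [0.105, 0.995, 0.0, -0.0]
force: [-0.1, -0.4, 0.9]
width: 0.0857
grip_force: 0.0
```

Emit:
{"api": "jog_arm", "payload": {
  "dp": [
    [0,0,-0.2],
    [0,0,-0.5],
    [0,0,-0.8],
    [0,0,-0.8],
    [0,0,-0.8],
    [0,0,-0.4],
    [0,0,0]
  ],
  "turn": [
    [0,0,0],
    [0,0,0],
    [0,0,0],
    [0,0,0],
    [0,0,0],
    [0,0,0],
    [0,0,0]
  ]
}}

```text
time_s: 34.17
tool_pos: [0.5491, 0.0857, 0.3354]
eef_rot: [0.105, 0.995, 0.0, 0.001]
force: [-0.5, -0.4, 0.0]
width: 0.0855
grip_force: 0.0
```

```bash
python3 - <<'E'
from h import *
f=get_image("side")["frame"];get_image("side")
cv2.imwrite("pics/s3.png",cv2.resize(f[80:260,200:400],None,fx=3,fy=3,interpolation=cv2.INTER_CUBIC)[:,:,::-1])
S=get_image("side");R=cv2.Rodrigues(np.array(S["rvec"],float))[0]
for y,x in((.0855,.549),):
  p=R@np.array([x,y,.186])+np.array(S["tvec"]).ravel();c=S["fx"]*p[0]/p[2]+S["cx"];r=S["fy"]*p[1]/p[2]+S["cy"];print("expected grip top crop px",(c-200)*3,(r-80)*3)
E
```

```text
expected grip top crop px 261.445597448155 285.9113065439559
```

View pics/s3.png

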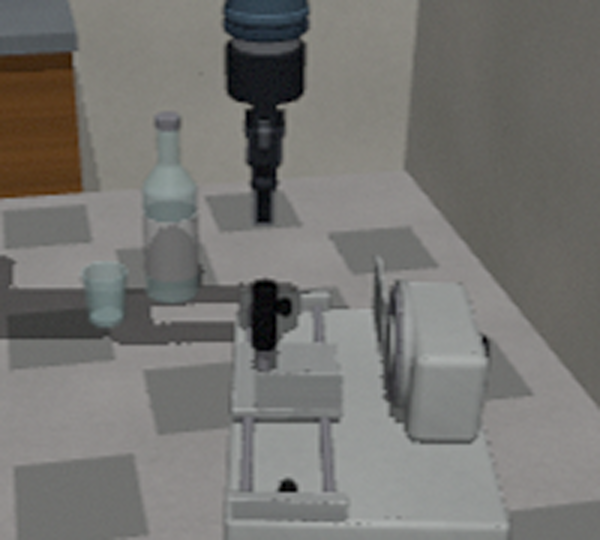

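The gripper is clear above the handle. The grip's top is at crop pixel (264, 283), where it was expected, and the bystanders have not moved.

```bash
python3 -c "
from plant import env
print(env.sign_off())"
```

```text
the job is handed in; nothing more can be done
None
```

The middle of the sticky spot is about 17 mm left of mid-travel; I pressed both stops lightly (left first), left the carriage standing there released, kept clear of the bottle, glass and rolls, and handed the job in at about 34 s.

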